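# Lock the push-and-twist cap on a flosser tank

### The job

Put the teal cap on the open mouth of the flosser tank that stands in its white dock: let the lugs drop through the gaps of the locking ring, press down against the spring and twist clockwise until it stops, then let it spring up so it is locked, and let go. Be gentle with the thin shell of the tank, and leave everything else on the table where it is.

Things in the scene. Friction and masses are not known exactly. Their poses are not given: they have to be found in the camera images.
- cap_mid (a point): Centre of the loose cap, 27 mm above its underside, on its axis; x along its grip bar, z up. It stands on its stem, 54.5 mm high, 60 g. White stem 29 mm across (first 5 mm taper from 22), 20.5 mm high; on it a teal disc 60 mm across, 6 mm thick; on that an upright grip bar. A half turn gives the same fit.
- cap_bar (a point): Centre of the cap's teal grip bar, 40.5 mm above the cap's underside: 46 mm long (x), 14 mm thick (y), 28 mm high, standing on the disc. Pinch it across its thickness from above; a grip of 40 N holds it firmly.
- cap_lugs (a point): Midway between the cap's two opposite white lugs, 8 mm above its underside: they stick out of the stem along the cap's x, below the ends of the grip bar, 47 mm over their ends, 9 mm wide, 6 mm high (5 to 11 mm above the underside).
- tank: Cream round flosser tank, 74 mm across and narrowing to 62 mm at the mouth, fixed upright in a 110 mm square, 22 mm high white dock; rim 115 mm above the table. Origin: centre of the dock's underside, z up. Its thin shell may take no more than 35 N from the cap.
- mouth (a point): Centre of the tank's open mouth, level with its rim; axes those of the tank. Bore 52 mm, and inside it, top level with the rim, a blue locking ring that leaves a hole 36 mm across with two opposite gaps for the lugs. Off the gaps the lugs rest on the ring, the cap's underside 5 mm below the rim; at the gaps the cap drops another 8 mm.
- ring_mid (a point): Centre of the locking ring, 4 mm below the rim, axes of the TANK. The ring was fitted by hand: the line of its gaps lies up to 35 degrees (0.6 rad) either way off the tank's x axis. This is not in the measured pose: see it from above or find it by feel. The lugs pass within 6 degrees either way.
- seal_top (a point): Top of the black sprung seal, 13 mm below the rim. It pushes the cap's underside up: 2 N at first touch, then 1.2 N per mm. At 18.5 mm below the rim (9 N) the lugs come clear under the ring's lips; at 20.5 mm (11 N) the cap's disc meets the rim, a hard stop.
- locked_level (a point): Where the middle of the cap's underside is when locked, 16 mm below the rim. Kept pressed, the cap turns clockwise seen from above: 51 degrees past the gap line the lugs have passed the lips, at 66 degrees is a hard stop. Let up there, the spring lifts it 2.5 mm or more into pockets: locked. Anticlockwise is blocked. Turning takes under 0.1 N m.
- glass: Bystander: clear drinking glass, 72 mm wide, 90 mm high; origin at the centre of its underside.
- mug: Bystander: blue mug, 80 mm wide, 90 mm high; origin at the centre of its underside.
- tip_a: Bystander: slim white flosser tip with a pink band, 85 mm long, lying in a low white tray; origin under its middle.
- tip_b: Bystander: slim white flosser tip with a blue band, 85 mm long, lying in the same tray; origin under its middle.
Not all that is in view belongs to the job. What is shaped like the tank but green or pink is not meant. Of the things that look like the part that bears cap_mid, the larger one is meant.

How it is judged:
By the outcome, as a careful person would: the job done as asked, in the order asked, and still so for the second after the job is handed in, with the robot touching nothing.
It also fails if it takes over 72 s, if anything falls off the work surface, if the arm or the gripper's body presses on something with over 40 N, if the wrist force passes 120 N, or if a joint passes its speed limit or range.

### The arm

A 6-joint arm with a two-finger parallel gripper is mounted at the origin on the work surface. World frame = base frame: x ahead of the robot, y to its left, z up, the work surface at z = 0. Lengths are in mm, angles in rad, forces in N, time in s.
With the tool pointing down it reaches from about 400 to 925 mm from the base axis. Payload 12.5 kg.
Tool frame: the origin (TCP) lies between the finger pads; the fingertips stand 25 mm ahead of it and the grasp point (between the pads) lies 6 mm ahead of it; z points along the fingers, y is the line along which they close (so a half turn about z gives the same grasp; the last joint's range is limited). The gripper opens to 95 mm and grips with 3 to 60 N. Pads are 20 mm wide; open, the fingers measure 119 mm over their backs; the gripper's body (75 mm by 180 mm) begins 59 mm behind the grasp point.
Start: joints at [1.166, 0.491, 1.559, -0, 1.092, -0.106], TCP at [183.966, 597.328, 239.661] pointing down, gripper open.
Joint ranges: [-3.1, 3.1], [-0.84, 2.19], [0.05, 2.79], [-1.13, 4.28], [0.06, 2.93], [-2.69, 2.69]. Speed limits (rad/s): [2.22, 2.22, 2.79, 3.14, 3.14, 3.14].

### API

Orientations are given as [roll, pitch, yaw] about the fixed x, y, z axes, in that order (R = Rz(yaw) Ry(pitch) Rx(roll)).
In Python, from cell import state, read_camera, job_done, cut_out gives the robot as it stands. The module is installed in compiled form; this text tells all that it offers.
- The arm moves only by the tool jog_arm, never from a script. Its argument "motion" is a list of rows, each a list of 2 entries, a list of its own where there are three numbers: the shift along the tool's x, y, z in mm, then the turn about the tool's z in rad. A call has 1 to 5 rows; each row is the pose to reach, as a shift and turn from the pose commanded when the call began, along the tool's axes at that moment; what a row does not reach only later rows make up. A row lasts 1/10 s, in which the tool goes at most 50 mm and 8.59 degrees, less where a joint would pass 70% of its speed; a pose out of reach is approached as far as the arm can. A call with a gripper value outside its range is refused whole. "grip" is the closure, from 0 (fully open) to 1 (shut), set as the call begins (left out, the last holds). The fingers move at their own pace and stop on an object; the grip force is fixed at half the most. Time passes only in rows, so rows that repeat a pose let the fingers close. It gives the time, the measured TCP pose, the force, the opening and the grip force at its end, in the units of the state.
- state(): the state, without advancing time (a new reading comes with each control period).
- read_camera(name): name is "scene" or "top" or "wrist"; returns a dict with "img" (400x640x3 uint8, blue, green, red), "vertical_fov" (degrees; the focal length in pixels is half the picture's height over the tangent of half this angle, whatever the lens; pixels are square), "cx", "cy" (the principal point, pixels), "extrinsics" (4x4, takes a point from camera to world coordinates). Camera axes: x right, y up, looking along -z (the intrinsics and any distortion apply to the point x, -y, -z); pixel columns grow to the right and rows downward; lengths in mm; the calibration is good to about 2 mm. The wrist camera is an equidistant fisheye: a pixel r from the principal point sees the ray r / f radians off the axis. A picture is of the moment at which its call begins. There is no depth.
- job_done(): hands the job in; it is judged then, once.
Trained networks look in a picture, given as the dict that the camera call returned (one of the last four; its "shot" number tells which), for a name from the list of things; names that differ only in an ending like _2 or _b are one class to them, and where a whole thing is asked for, a point or a joint stands for the part that bears it (a point fixed in the world has none). Each returns a list of dicts, best first, with "p" (0 to 1); they miss things now and then, are a little off and sometimes report something else, mostly with a low value. They report only what shows in the picture. A call takes as long as a camera call. They do not tell look-alikes from the thing itself.
- cut_out(name, picture): "region" (400x640 bool, what is visible of it) and "box" ([left, top, right, bottom] in pixels, round what is visible of it).
The state is a dict: "t": time; "joints": joint angles; "qvel": joint speeds; "tau": joint torques, N m; "eef_pos": TCP position; "tcp_rot": TCP orientation; "ft_force": force on the tool from outside, world axes, zero at the start; "moment": the same for the moment, N m; "opening": opening from 0.0 (shut) to 1.0 (fully open); "grip_force": force on a finger pad.
Only numpy, scipy, OpenCV 4.12 (cv2) and the standard library are available. Lean on these libraries where they do the work, as an engineer would, in place of code of your own. Each camera call takes 0.05 s, during which the arm holds its last target. There are 200 camera calls.

## Working session

There is one attempt and no reset: what is moved stays moved. The work goes in short steps, Python scripts to look and compute and a tool call to move; the robot and the scene stay as the last step left them, time stands still between calls to the robot, and variables do not carry over. Pictures are saved under pics/ and viewed, at most 10 in all, crops included, and the job is handed in when it is done.

Besides the shell and the picture viewer there is one more tool, called after "Call:" as name([rows], argument=value, ...), one row to a line, values as JSON. jog_arm: Moves the arm, as the interface text tells. Its arguments: {"type":"object","properties":{"motion":{"type":"array"},"grip":{"type":"number"}},"required":["motion"]}

```bash
mkdir -p pics; cat > h.py <<'E'
import numpy as np, cv2
from cell import state, read_camera, job_done, cut_out
def f(p): return 200/np.tan(np.radians(p["vertical_fov"])/2)
def ray(p,u,v,fish=False):
    a=np.array([u-p["cx"],v-p["cy"]])/f(p)
    if fish:
        th=np.linalg.norm(a); d=np.array([*(a/max(th,1e-9)*np.sin(th)),np.cos(th)])
    else: d=np.array([*a,1.])
    d=np.array([d[0],-d[1],-d[2]]); E=np.array(p["extrinsics"])
    return E[:3,3], E[:3,:3]@d
def at(p,u,v,z,fish=False):
    o,d=ray(p,u,v,fish); return o+d*(z-o[2])/d[2]
def proj(p,X,fish=False):
    E=np.array(p["extrinsics"]); c=E[:3,:3].T@(np.asarray(X,float)-E[:3,3]); c=np.array([c[0],-c[1],-c[2]])
    if fish:
        r=np.linalg.norm(c[:2]); a=c[:2]/r*np.arctan2(r,c[2])
    else: a=c[:2]/c[2]
    return a*f(p)+[p["cx"],p["cy"]]
E
python3 - <<'E'
from h import *
for n in("top","scene"):
    p=read_camera(n); cv2.imwrite(f"pics/{n}0.png",p["img"]); print(n,p["vertical_fov"],p["cx"],p["cy"],np.round(p["extrinsics"],3).tolist())
    for o in("cap_mid","tank","glass","mug","tip_a"):
        for d in cut_out(o,p):
            b=d["box"];u,v=(b[0]+b[2])/2,(b[1]+b[3])/2
            print(o,round(d["p"],2),b,np.round(at(p,u,v,{"cap_mid":27,"tank":60}.get(o,0))))
print(state())
E
```

```text
top 43.16344059490045 321.7188460815277 200.93016179115583 [[-0.019, 0.987, -0.16, 210.585], [-1.0, -0.019, 0.004, 11.26], [0.001, 0.16, 0.987, 1596.489], [0.0, 0.0, 0.0, 1.0]]
cap_mid 0.54 [278.4, 172.9, 297.6, 190.1] [530. 110.  27.]
tank 0.89 [397.6, 188.7, 444.9, 235.7] [ 419. -300.   60.]
tank 0.74 [335.6, 167.0, 383.3, 211.5] [ 494. -113.   60.]
tank 0.73 [394.7, 265.7, 442.8, 313.2] [ 186. -281.   60.]
tank 0.4 [310.3, 134.6, 335.7, 138.6] [665.  -4.  60.]
glass 0.95 [446.4, 157.7, 474.5, 186.7] [ 555. -446.    0.]
mug 0.6 [172.7, 175.3, 211.3, 207.2] [509. 420.   0.]
tip_a 0.52 [326.8, 126.2, 334.0, 130.9] [709. -29.   0.]
scene 49.41907994152257 318.5905073725377 198.29731755580082 [[-0.112, -0.802, 0.587, 1136.174], [0.994, -0.094, 0.063, 62.434], [0.005, 0.591, 0.807, 1058.346], [0.0, 0.0, 0.0, 1.0]]
cap_mid 0.6 [348.3, 235.5, 373.1, 259.4] [537. 115.  27.]
cap_mid 0.6 [322.8, 224.6, 336.6, 240.9] [500.  26.  27.]
tank 0.84 [193.2, 173.4, 242.0, 226.7] [ 449. -299.   60.]
tank 0.84 [219.6, 115.8, 265.0, 163.8] [ 210. -280.   60.]
tank 0.68 [253.6, 204.8, 305.6, 256.9] [ 53
[... 202 characters left out ...]
6.3, 304.6, 328.9, 312.9] [714.   4.   0.]
{'t': 0.6, 'joints': array([ 1.16638569e+00,  4.90880022e-01,  1.55890834e+00, -7.02213699e-06,
        1.09169113e+00, -1.05599578e-01]), 'qvel': array([-0.00074978,  0.00115228, -0.00241283, -0.00011737,  0.00140171,
        0.0003194 ]), 'tau': array([-4.88968417e-04, -6.12215853e+01, -2.58361548e+01,  6.93343137e-02,
        4.45473567e-02, -2.80028843e-05]), 'eef_pos': array([183.97449543, 597.32221282, 239.67048348]), 'tcp_rot': array([3.14148078e+00, 1.81248139e-05, 2.84278483e+00]), 'ft_force': array([1.30425897, 0.15102776, 0.5115361 ]), 'moment': array([0.04782665, 0.05253714, 0.02979043]), 'grip_force': 0.0, 'opening': 1.0024529025887206}
```

```bash
python3 - <<'E'
import cv2, numpy as np
a=cv2.imread("pics/top0.png")[110:330,160:490]; b=cv2.imread("pics/scene0.png")[100:320,140:510]
s=lambda i:cv2.resize(i,None,fx=2,fy=1.36*1.0) if 0 else cv2.resize(i,(int(i.shape[1]*1.36),int(i.shape[0]*1.36)),interpolation=cv2.INTER_CUBIC)
a=s(a);b=s(b); W=max(a.shape[1],b.shape[1]); pad=lambda i:cv2.copyMakeBorder(i,0,0,0,W-i.shape[1],0)
cv2.imwrite("pics/both.png",np.vstack([pad(a),pad(b)]))
E
```

```text
(no output)
```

View pics/both.png

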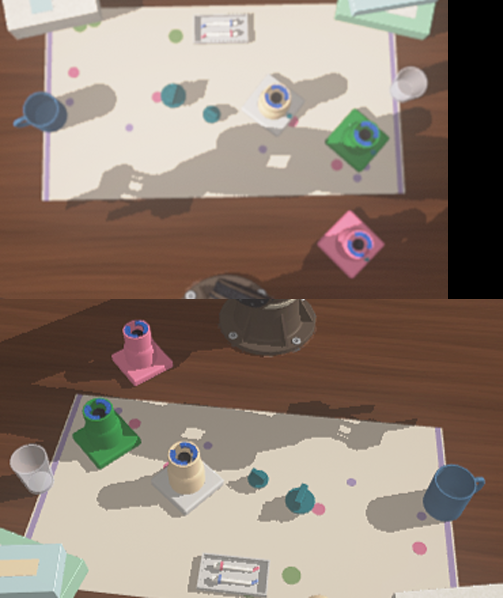

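The picture shows the cream tank in its white dock with its mouth at top-view pixel (362,182). The larger teal cap is at (287,181) and the small look-alike cap at (315,194). I'll move over the cap next.

Call:
jog_arm([
  [[-40,-30,0],0],
  [[-80,-60,0],0],
  [[-120,-90,0],0],
  [[-160,-120,0],0],
  [[-200,-150,0],0],
], grip=0)

```text
t: 1.1
eef_pos: [331.7, 393.5, 239.8]
tcp_rot: [3.141, 0.0, 2.843]
ft_force: [0.8, 0.1, -0.8]
opening: 1.002
grip_force: 0.0
```

Call:
jog_arm([
  [[-40,-30,0],0],
  [[-80,-60,0],0],
  [[-120,-90,0],0],
  [[-160,-120,0],0],
  [[-200,-150,0],0],
])

```text
t: 1.6
eef_pos: [478.9, 191.0, 239.9]
tcp_rot: [3.141, 0.0, 2.843]
ft_force: [-0.3, 0.6, 0.1]
opening: 0.999
grip_force: 0.0
```

Call:
jog_arm([
  [[-35,-30,0],0],
  [[-65,-60,0],0],
  [[-65,-60,0],0],
  [[-65,-60,0],0],
])

```text
t: 2.0
eef_pos: [522.4, 115.7, 239.5]
tcp_rot: [3.142, -0.0, 2.841]
ft_force: [-0.2, 0.6, -0.4]
opening: 1.003
grip_force: 0.0
```

```bash
python3 - <<'E'
from h import *
s=state();print(s["t"],s["eef_pos"],s["tcp_rot"])
p=read_camera("wrist"); cv2.imwrite("pics/w1.png",p["img"]); print(p["vertical_fov"],p["cx"],p["cy"],np.round(p["extrinsics"],3).tolist())
for o in("cap_mid","cap_bar","cap_lugs","tank","mouth"):
    for d in cut_out(o,p):
        b=d["box"];u,v=(b[0]+b[2])/2,(b[1]+b[3])/2
        print(o,round(d["p"],2),b,np.round(at(p,u,v,{"tank":115}.get(o,50),True)))
E
```

```text
2.0 [522.43793464 115.74479897 239.46821206] [ 3.14156408e+00 -4.75880659e-04  2.84073370e+00]
65.70646984690485 319.0132039818546 183.87303793385678 [[0.295, -0.924, -0.244, 453.866], [0.955, 0.286, 0.075, 137.354], [0.0, -0.255, 0.967, 384.991], [0.0, 0.0, 0.0, 1.0]]
cap_mid 0.93 [223.7, 144.1, 258.9, 183.5] [490.  35.  50.]
cap_mid 0.61 [295.8, 151.5, 346.2, 201.0] [531. 116.  50.]
cap_bar 0.74 [221.6, 144.0, 258.1, 176.9] [486.  34.  50.]
cap_bar 0.6 [297.5, 151.5, 346.2, 201.5] [531. 117.  50.]
cap_bar 0.59 [99.9, 157.6, 201.0, 248.4] [ 499. -100.   50.]
cap_lugs 0.75 [223.0, 147.9, 263.4, 180.4] [491.  37.  50.]
cap_lugs 0.64 [300.8, 151.8, 346.8, 199.4] [531. 119.  50.]
tank 0.68 [98.6, 163.4, 201.8, 250.8] [494. -57. 115.]
tank 0.67 [0.0, 14.5, 57.6, 94.2] [ 259. -176.  115.]
tank 0.65 [3.1, 147.3, 81.6, 229.9] [ 425. -219.  115.]
mouth 0.9 [0.0, 14.9, 64.4, 98.0] [ 220. -244.   50.]
mouth 0.75 [99.0, 158.9, 198.8, 249.8] [ 500. -104.   50.]
mouth 0.63 [1.9, 145.8, 86.0, 229.3] [ 418. -299.   50.]
mouth 0.5 [298.6, 151.2, 344.1, 201.7] [531. 116.  50.]
```

View pics/w1.png

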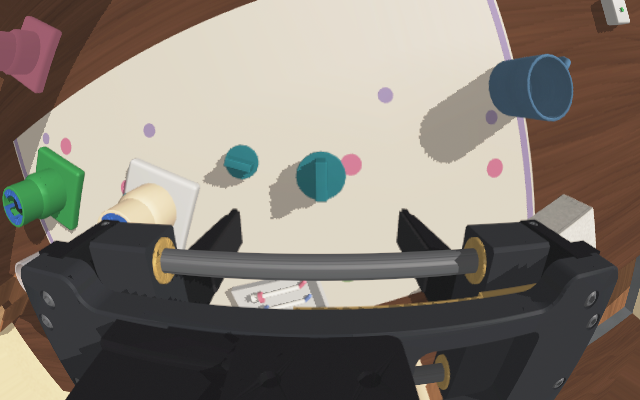

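The larger cap is at (321,177), with its bar running nearly vertical in the image, so along tool x. The small cap is at (240,161). The tank mouth is hidden at the lower left, around (115,217). I'll zoom in on the cap.

```bash
python3 - <<'E'
from h import *
p=read_camera("wrist"); im=p["img"]
b=cut_out("cap_mid",p)
for d in b:
    m=d["region"]; v,u=np.nonzero(m); print(d["p"],d["box"],u.mean(),v.mean(),np.round(at(p,u.mean(),v.mean(),25,True)),m.sum())
c=im[140:215,280:365]; c=cv2.resize(c,None,fx=7,fy=7,interpolation=cv2.INTER_CUBIC)
def over(x,y,yaw,col):
    R=np.array([[np.cos(yaw),-np.sin(yaw)],[np.sin(yaw),np.cos(yaw)]])
    def draw(P,z):
        q=[(proj(p,[*(R@a+[x,y]),z],True)-[280,140]+.5)*7 for a in P]
        cv2.polylines(c,[np.array(q,np.int32)],True,col,1)
    t=np.linspace(0,2*np.pi,60); C=np.c_[30*np.cos(t),30*np.sin(t)]
    B=np.array([[23,7],[-23,7],[-23,-7],[23,-7]])
    draw(C,26.5); draw(B,54.5); draw(B,26.5)
over(534,113,state()["tcp_rot"][2],(0,0,255))
cv2.imwrite("pics/c1.png",c)
E
```

```text
0.97 [223.1, 147.4, 259.0, 179.9] 240.27118644067798 162.0550847457627 [491.  28.  25.] 944
0.94 [294.6, 150.9, 346.4, 203.3] 319.379381443299 176.43711340206187 [536. 114.  25.] 1940
```

View pics/c1.png

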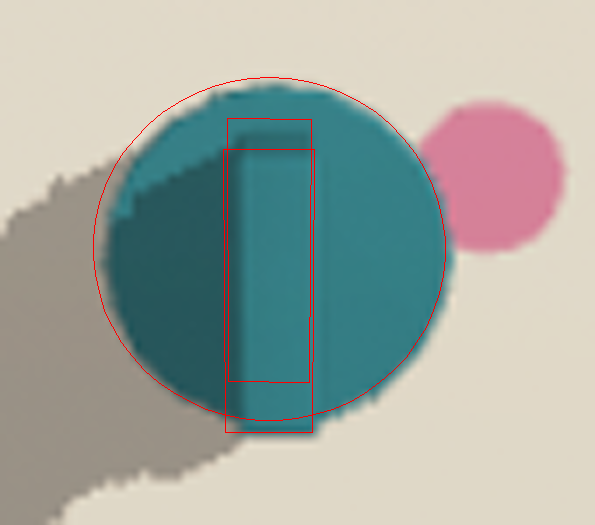

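Call:
jog_arm([
  [[-13,2,30],0],
  [[-13,2,70],0],
  [[-13,2,105],0],
  [[-13,2,120],0],
  [[-13,2,120],0],
], grip=0.4)

```text
t: 2.9
eef_pos: [534.4, 114.7, 117.6]
tcp_rot: [-3.14, -0.004, 2.843]
ft_force: [-0.0, -0.8, 1.2]
opening: 0.639
grip_force: 0.0
```

```bash
python3 - <<'E'
from h import *
s=state();print(s["eef_pos"],s["tcp_rot"],s["opening"])
p=read_camera("wrist"); im=p["img"]
X=[*s["eef_pos"][:2],54.5]; print(proj(p,X,True))
yaw=s["tcp_rot"][2];R=np.array([[np.cos(yaw),-np.sin(yaw)],[np.sin(yaw),np.cos(yaw)]])
B=np.array([[23,7],[-23,7],[-23,-7],[23,-7]])
c=im[110:310,200:440]; c=cv2.resize(c,None,fx=3,fy=3,interpolation=cv2.INTER_CUBIC)
for z in(54.5,26.5):
    q=[(proj(p,[*(R@a+[535.4,114.1]),z],True)-[200,110]+.5)*3 for a in B]
    cv2.polylines(c,[np.array(q,np.int32)],True,(0,0,255),1)
cv2.imwrite("pics/c2.png",c)
E
```

```text
[534.41422009 114.7033802  117.63430111] [-3.14019329 -0.00370423  2.84320805] 0.6385629775201511
[318.50154611 206.88154948]
```

View pics/c2.png

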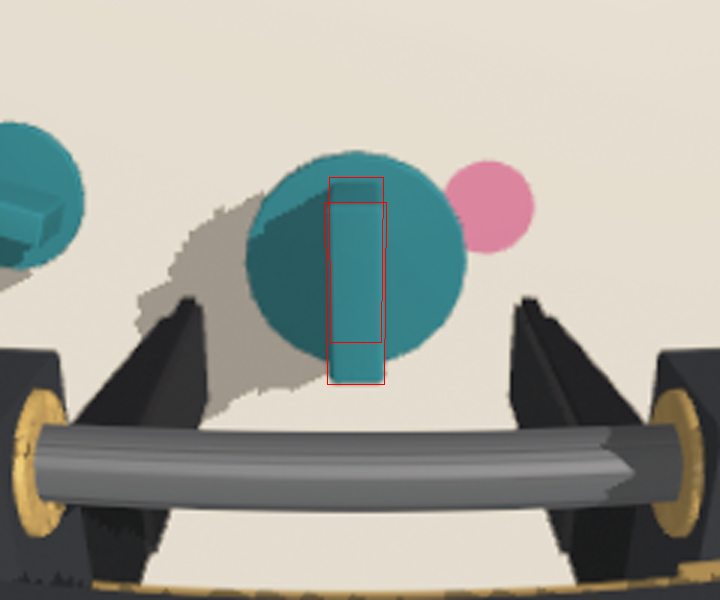

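The overlay matches the bar (crop x 330–384), midway between the fingers. I'll go down and grip.

Call:
jog_arm([
  [[-1,0,25],0],
  [[-1,0,50],0],
  [[-1,0,63],0],
  [[-1,0,63],0],
])

```text
t: 3.35
eef_pos: [536.2, 114.3, 56.3]
tcp_rot: [-3.141, -0.001, 2.843]
ft_force: [0.3, -0.2, -0.4]
opening: 0.599
grip_force: 0.0
```

Call:
jog_arm([
  [[0,0,0],0],
  [[0,0,0],0],
  [[0,0,0],0],
  [[0,0,0],0],
  [[0,0,0],0],
], grip=1)

```text
t: 3.85
eef_pos: [536.5, 114.2, 57.0]
tcp_rot: [3.141, 0.001, 2.843]
ft_force: [0.7, 0.2, -0.6]
opening: 0.232
grip_force: 0.0
```

Call:
jog_arm([
  [[0,0,0],0],
  [[0,0,0],0],
  [[0,0,0],0],
])

```text
t: 4.15
eef_pos: [536.4, 114.2, 56.6]
tcp_rot: [3.142, -0.0, 2.843]
ft_force: [0.0, -0.2, 0.7]
opening: 0.146
grip_force: 30.0
```

Call:
jog_arm([
  [[0,0,-30],0],
  [[0,0,-70],0],
  [[0,0,-120],0],
  [[0,0,-170],0],
  [[0,0,-170],0],
])

```text
t: 4.65
eef_pos: [538.3, 114.5, 232.7]
tcp_rot: [3.138, 0.009, 2.843]
ft_force: [0.4, 0.5, -1.1]
opening: 0.146
grip_force: 30.0
```

```bash
python3 - <<'E'
from h import *
s=state();print(s["eef_pos"],s["tcp_rot"],s["opening"],s["grip_force"],s["ft_force"])
for n in("top","scene"):
    p=read_camera(n); cv2.imwrite(f"pics/{n}1.png",p["img"])
    for d in cut_out("tank",p): 
        print(n,d["p"],d["box"])
p=read_camera("wrist"); cv2.imwrite("pics/w2.png",p["img"])
a=cv2.resize(cv2.imread("pics/top1.png")[155:215,330:390],None,fx=6,fy=6,interpolation=cv2.INTER_CUBIC)
b=cv2.resize(cv2.imread("pics/scene1.png")[200:260,250:310],None,fx=6,fy=6,interpolation=cv2.INTER_CUBIC)
cv2.imwrite("pics/tk.png",np.hstack([a,b]))
E
```

```text
[538.31173116 114.4535461  232.65783028] [3.1376898  0.00927576 2.84294362] 0.14600502270381202 29.99973624944687 [ 0.39329985  0.50157963 -1.07214578]
top 0.87 [392.9, 264.9, 442.9, 314.5]
top 0.79 [398.7, 190.1, 448.0, 235.1]
top 0.63 [339.0, 163.4, 383.6, 207.2]
scene 0.93 [221.3, 115.1, 265.1, 164.9]
scene 0.74 [193.8, 175.1, 245.1, 224.5]
scene 0.69 [254.1, 203.1, 303.0, 255.9]
```

View pics/tk.png

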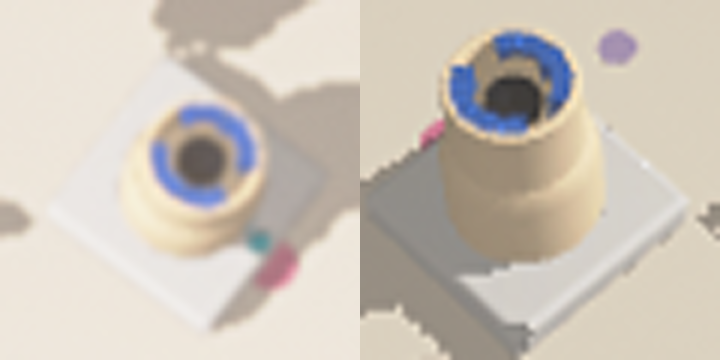

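Both views show the mouth with its two gaps: in the top crop one is at upper left (165,130) and the other at lower right (240,190). I'll fit the centre from the blue ring, then take a close look with the wrist camera.

```bash
cat > ring.py <<'E'
from h import *
from scipy.optimize import minimize
def ringfit(p,guess,fish):
    E=np.array(p["extrinsics"]); im=cv2.cvtColor(p["img"],cv2.COLOR_BGR2HSV)
    m=cv2.inRange(im,(105,110,60),(125,255,255))>0
    g=proj(p,[*guess,115],fish); vv,uu=np.mgrid[0:400,0:640]
    mpp=np.linalg.norm(at(p,g[0]+1,g[1],115,fish)-at(p,g[0],g[1],115,fish)); r=40/mpp
    w=(np.hypot(uu-g[0],vv-g[1])<r); u,v=uu[w],vv[w]; y=m[w].astype(float)
    P=np.array([at(p,a,b,115,fish)[:2] for a,b in zip(u,v)])
    def model(q):
        d=P-q[:2]; rr=np.hypot(*d.T); a=np.arctan2(d[:,1],d[:,0])-q[2]
        a=np.abs((a+np.pi/2)%np.pi-np.pi/2)   # angle to gap line
        s=lambda x:1/(1+np.exp(-x/mpp*2))
        return s(26-rr)*s(rr-18)*s((a-q[3])*22)
    best=min((minimize(lambda q:((model(q)-y)**2).sum(),[*guess,t0,.3],method="Nelder-Mead",options=dict(maxiter=2000,xatol=1e-3,fatol=1e-4)) for t0 in np.arange(-1.5,1.5,.4)),key=lambda r:r.fun)
    return best.x,best.fun,y.sum(),mpp
E
python3 - <<'E'
from ring import *
for n,uv in(("top",(363.4,180.7)),("scene",(335-0,0))):
    p=read_camera(n)
    g=at(p,*uv,115)[:2] if n=="top" else g
    r=ringfit(p,g,False); g=r[0][:2]; print(n,np.round(r[0],3),r[1:],np.degrees(r[0][2]))
    d=[x for x in cut_out("tank",p)]
E
```

```text
top [ 5.10474e+02 -1.20526e+02  3.27000e-01  1.15300e+00] (np.float64(25.63463164002658), np.float64(31.0), np.float64(2.9884597830701214)) 18.7535876685646
scene [ 5.11717e+02 -1.19368e+02 -2.29500e+00  3.79000e-01] (np.float64(18.045655812218577), np.float64(97.0), np.float64(2.6217435868613466)) -131.48938471153784
```

Call:
jog_arm([
  [[-2,-40,0],0.14],
  [[-3,-80,0],0.28],
  [[-5,-120,0],0.42],
  [[-7,-160,0],0.56],
  [[-8,-200,0],0.7],
])

```text
t: 5.6
eef_pos: [484.5, -80.7, 226.2]
tcp_rot: [-3.141, -0.0, 2.137]
ft_force: [0.6, -1.1, -1.0]
opening: 0.147
grip_force: 30.0
```

Call:
jog_arm([
  [[0,0,0],0.14],
  [[0,0,0],0.28],
  [[0,0,0],0.42],
  [[0,0,0],0.56],
  [[0,0,0],0.7],
])

```text
t: 6.1
eef_pos: [485.0, -79.4, 226.2]
tcp_rot: [-3.141, -0.0, 1.437]
ft_force: [0.5, 0.6, -0.6]
opening: 0.148
grip_force: 30.0
```

Call:
jog_arm([
  [[0,0,0],0.14],
  [[0,0,0],0.28],
  [[0,0,0],0.42],
  [[0,0,0],0.56],
  [[0,0,0],0.6],
])

```text
t: 6.6
eef_pos: [485.1, -79.3, 226.1]
tcp_rot: [-3.141, 0.0, 0.838]
ft_force: [0.4, -0.3, -0.7]
opening: 0.148
grip_force: 30.0
```

```bash
cat >> h.py <<'E'
def rel(xy,z=None):
    s=state(); R=cv2.Rodrigues(np.zeros(3))[0]; y=s["tcp_rot"][2]; d=np.array(xy)-s["eef_pos"][:2]
    print("now",np.round(s["eef_pos"],1),"yaw",round(y,4),"shift",np.round([d@[np.cos(y),np.sin(y)],d@[np.sin(y),-np.cos(y)]],1),"j6",round(s["joints"][5],3),"t",s["t"],"F",np.round(s["ft_force"],1),"M",np.round(s["moment"],2))
E
python3 -c "
from h import *
rel([461,-176])"
```

```text
now [485.1 -79.3 226.1] yaw 0.8376 shift [-88.   46.8] j6 0.436 t 6.6 F [ 0.4 -0.3 -0.7] M [-0.1   0.12  0.  ]
```

Call:
jog_arm([
  [[-35,18,0],0],
  [[-70,37,0],0],
  [[-88,47,0],0],
  [[-88,47,0],0],
  [[-88,47,0],0],
])

```text
t: 7.1
eef_pos: [461.5, -176.2, 226.2]
tcp_rot: [-3.141, -0.0, 0.842]
ft_force: [-0.7, -0.9, -1.0]
opening: 0.144
grip_force: 30.0
```

```bash
python3 - <<'E'
from ring import *
rel([511,-120])
p=read_camera("wrist")
r=ringfit(p,[511,-120],True); print(np.round(r[0],3),r[1:],np.degrees(r[0][2]))
g=proj(p,[511,-120,115],True); print(g)
u,v=(g-[60,50]).astype(int); u=max(u,0);v=max(v,0)
c=cv2.resize(p["img"][v:v+100,u:u+120],None,fx=5,fy=5,interpolation=cv2.INTER_CUBIC)
x,y,t,h=r[0]
for rr in(18,26,31):
    q=[(proj(p,[x+rr*np.cos(a),y+rr*np.sin(a),115],True)-[u,v]+.5)*5 for a in np.linspace(0,6.28,60)]
    cv2.polylines(c,[np.array(q,np.int32)],True,(0,0,255),1)
for a in(t-h,t+h,t,t+np.pi):
    q=[(proj(p,[x+rr*np.cos(a),y+rr*np.sin(a),115],True)-[u,v]+.5)*5 for rr in(5,28)]
    cv2.polylines(c,[np.array(q,np.int32)],False,(0,255,0),1)
cv2.imwrite("pics/w3.png",c)
E
```

```text
now [ 461.5 -176.2  226.2] yaw 0.8416 shift [74.9 -0.6] j6 0.23 t 7.1 F [-0.7 -0.9 -1. ] M [-0.09  0.14  0.  ]
[ 5.11251e+02 -1.19887e+02  8.77000e-01  4.14000e-01] (np.float64(117.65267594512245), np.float64(1253.0), np.float64(0.8188802067143373)) 50.239342835518
[318.81865623 100.39726647]
```

View pics/w3.png

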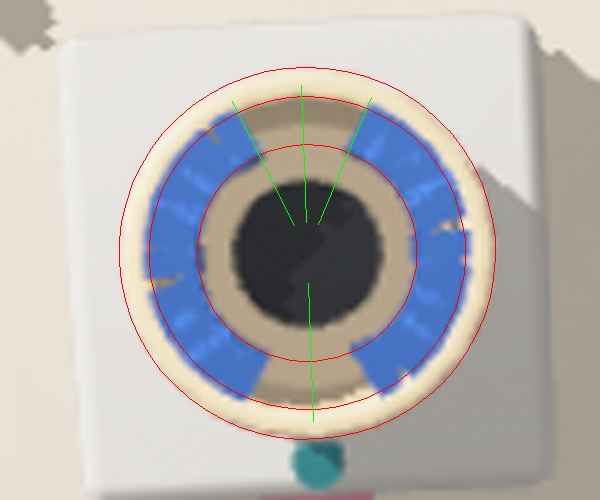

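The fit agrees with the picture: the gap line is at yaw 0.877 and the mouth centre at (511.3,-119.9). I'll move over the mouth.

Call:
jog_arm([
  [[35,0,0],-0.035],
  [[65,0,0],-0.035],
  [[74,0,10],-0.035],
  [[74,0,30],-0.035],
  [[74,0,38],-0.035],
])

```text
t: 7.65
eef_pos: [510.2, -119.8, 186.7]
tcp_rot: [-3.139, 0.001, 0.88]
ft_force: [-0.3, 0.7, -1.1]
opening: 0.143
grip_force: 30.0
```

Call:
jog_arm([
  [[0,0,0],0],
  [[0,0,0],0],
])

```text
t: 7.85
eef_pos: [510.8, -121.1, 188.8]
tcp_rot: [-3.141, -0.0, 0.878]
ft_force: [-0.3, 0.5, -0.9]
opening: 0.145
grip_force: 30.0
```

```bash
python3 - <<'E'
from h import *
rel([510.7,-120.6])
a=[]
for n,(u,v) in(("scene",(220,150)),("wrist",(200,120))):
    p=read_camera(n); k=(u,v)
    w,h=(120,110) if n=="scene" else (240,160)
    if n=="wrist": u,v=200,110
    a.append(cv2.resize(p["img"][v:v+h,u:u+w],(390,int(390*h/w)),interpolation=cv2.INTER_CUBIC))
H=max(i.shape[0] for i in a); cv2.imwrite("pics/ab.png",np.hstack([cv2.copyMakeBorder(i,0,H-i.shape[0],0,0,0) for i in a]))
E
```

```text
now [ 510.8 -121.1  188.8] yaw 0.8777 shift [ 0.3 -0.4] j6 0.334 t 7.85 F [-0.3  0.5 -0.9] M [-0.1   0.04 -0.04]
```

View pics/ab.png

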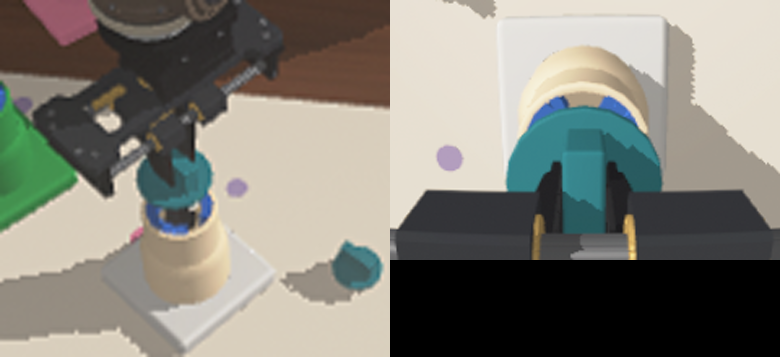

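The cap is centred over the mouth, with its bar in line with the gaps. I'll lower it gently.

Call:
jog_arm([
  [[0,-0.4,6],0],
  [[0,-0.4,12],0],
  [[0,-0.4,17],0],
  [[0,-0.4,19],0],
  [[0,-0.4,19],0],
])

```text
t: 8.45
eef_pos: [510.5, -120.7, 169.2]
tcp_rot: [-3.141, 0.0, 0.878]
ft_force: [0.2, 0.8, -0.7]
opening: 0.145
grip_force: 30.0
```

Call:
jog_arm([
  [[0,0,2],0],
  [[0,0,4],0],
  [[0,0,4],0],
])

```text
t: 8.75
eef_pos: [510.5, -120.7, 165.4]
tcp_rot: [-3.141, 0.0, 0.878]
ft_force: [-0.1, 0.5, -0.7]
opening: 0.147
grip_force: 30.0
```

Call:
jog_arm([
  [[0,0,1],0],
  [[0,0,2],0],
  [[0,0,3],0],
  [[0,0,3],0],
])

```text
t: 9.15
eef_pos: [510.6, -120.8, 162.5]
tcp_rot: [-3.141, -0.0, 0.878]
ft_force: [-0.4, 0.1, -0.6]
opening: 0.145
grip_force: 30.0
```

The underside is past the ring with no contact force, so the lugs are in the gaps. I'll keep going down onto the spring.

Call:
jog_arm([
  [[0,0,1],0],
  [[0,0,2],0],
  [[0,0,3],0],
  [[0,0,4.5],0],
  [[0,0,4.5],0],
])

```text
t: 9.65
eef_pos: [510.6, -120.8, 158.1]
tcp_rot: [3.142, -0.0, 0.878]
ft_force: [0.5, 0.4, 2.1]
opening: 0.146
grip_force: 30.0
```

Call:
jog_arm([
  [[0,0,1],0],
  [[0,0,2],0],
  [[0,0,3],0],
  [[0,0,4],0],
  [[0,0,4],0],
])

```text
t: 10.15
eef_pos: [510.7, -120.8, 154.3]
tcp_rot: [3.141, -0.0, 0.878]
ft_force: [-2.0, 1.0, 6.3]
opening: 0.139
grip_force: 30.0
```

Call:
jog_arm([
  [[0,0,0.5],0],
  [[0,0,1],0],
  [[0,0,1.5],0],
  [[0,0,1.5],0],
  [[0,0,1.5],0],
])

```text
t: 10.65
eef_pos: [510.7, -120.8, 153.0]
tcp_rot: [3.141, -0.0, 0.878]
ft_force: [-1.7, 1.0, 8.4]
opening: 0.145
grip_force: 30.0
```

Call:
jog_arm([
  [[0,0,0.5],0],
  [[0,0,1.2],0],
  [[0,0,1.2],0],
])

```text
t: 10.95
eef_pos: [510.7, -120.8, 151.8]
tcp_rot: [3.141, -0.0, 0.878]
ft_force: [-2.7, 0.9, 8.8]
opening: 0.146
grip_force: 30.0
```

Call:
jog_arm([
  [[0,0,0],0.06],
  [[0,0,0],0.12],
  [[0,0,0],0.18],
  [[0,0,0],0.24],
  [[0,0,0],0.3],
])

```text
t: 11.45
eef_pos: [511.2, -121.0, 152.1]
tcp_rot: [3.14, -0.001, 0.575]
ft_force: [-0.1, -0.6, 8.4]
opening: 0.145
grip_force: 30.0
```

```bash
python3 -c "
from h import *
rel([510.7,-120.8])"
```

```text
now [ 511.2 -121.   152.1] yaw 0.5754 shift [-0.3 -0.4] j6 0.637 t 11.45 F [-0.1 -0.6  8.4] M [-0.09  0.22  0.  ]
```

Call:
jog_arm([
  [[0,0,0],0.06],
  [[0,0,0],0.12],
  [[0,0,0],0.18],
  [[0,0,0],0.24],
  [[0,0,0],0.3],
])

```text
t: 11.95
eef_pos: [511.2, -121.0, 152.1]
tcp_rot: [3.14, -0.002, 0.275]
ft_force: [-0.2, 0.9, 8.0]
opening: 0.146
grip_force: 30.0
```

Call:
jog_arm([
  [[0,0,0],0.06],
  [[0,0,0],0.12],
  [[0,0,0],0.18],
  [[0,0,0],0.24],
  [[0,0,0],0.3],
])

```text
t: 12.45
eef_pos: [511.2, -121.0, 152.1]
tcp_rot: [3.141, -0.002, -0.025]
ft_force: [-0.0, -1.2, 9.0]
opening: 0.146
grip_force: 30.0
```

Call:
jog_arm([
  [[0,0,0],0.05],
  [[0,0,0],0.1],
  [[0,0,0],0.15],
  [[0,0,0],0.18],
  [[0,0,0],0.18],
])

```text
t: 12.95
eef_pos: [511.2, -121.0, 152.1]
tcp_rot: [3.141, -0.002, -0.203]
ft_force: [-0.1, 0.1, 8.3]
opening: 0.144
grip_force: 30.0
```

```bash
python3 -c "
from h import *
rel([510.7,-120.8])"
```

```text
now [ 511.2 -121.   152.1] yaw -0.2032 shift [-0.6 -0.1] j6 1.416 t 12.95 F [-0.1  0.1  8.3] M [0.02 0.23 0.03]
```

Call:
jog_arm([
  [[0,0,0],0.02],
  [[0,0,0],0.04],
  [[0,0,0],0.06],
  [[0,0,0],0.07],
  [[0,0,0],0.07],
])

```text
t: 13.45
eef_pos: [511.3, -120.9, 152.1]
tcp_rot: [-3.142, -0.002, -0.272]
ft_force: [-0.5, 0.9, 9.8]
opening: 0.144
grip_force: 30.0
```

```bash
python3 -c "
from h import *
rel([510.7,-120.8])"
```

```text
now [ 511.3 -120.9  152.1] yaw -0.2724 shift [-0.6  0. ] j6 1.485 t 13.45 F [-0.5  0.9  9.8] M [0.12 0.18 0.07]
```

Call:
jog_arm([
  [[0,0,0],0.02],
  [[0,0,0],0.04],
  [[0,0,0],0.04],
])

```text
t: 13.75
eef_pos: [511.4, -120.7, 152.1]
tcp_rot: [-3.141, -0.002, -0.313]
ft_force: [1.4, 3.7, 8.8]
opening: 0.142
grip_force: 30.0
```

```bash
python3 -c "
from h import *
rel([510.7,-120.8])"
```

```text
now [ 511.4 -120.7  152.1] yaw -0.3126 shift [-0.7  0.3] j6 1.525 t 13.75 F [1.4 3.7 8.8] M [ 0.54 -0.1   0.23]
```

The twist moment has risen to 0.23 N m, so the cap is at the stop. I'll ease off slightly and let the spring lift it.

Call:
jog_arm([
  [[0,0,0],-0.02],
  [[0,0,-1],-0.02],
  [[0,0,-2],-0.02],
  [[0,0,-3],-0.02],
  [[0,0,-3],-0.02],
])

```text
t: 14.25
eef_pos: [511.4, -120.7, 154.8]
tcp_rot: [-3.141, -0.002, -0.292]
ft_force: [4.9, 2.3, 6.3]
opening: 0.146
grip_force: 30.0
```

```bash
python3 -c "
from h import *
rel([510.7,-120.8])"
```

```text
now [ 511.4 -120.7  154.8] yaw -0.2923 shift [-0.6  0.3] j6 1.505 t 14.25 F [4.9 2.3 6.3] M [ 0.66 -0.61  0.1 ]
```

Call:
jog_arm([
  [[0.4,-0.4,-0.4],0],
  [[0.4,-0.4,-0.8],0],
  [[0.4,-0.4,-1.2],0],
  [[0.4,-0.4,-1.2],0],
])

```text
t: 14.65
eef_pos: [511.4, -120.6, 155.6]
tcp_rot: [-3.142, -0.001, -0.292]
ft_force: [4.2, 0.1, 2.9]
opening: 0.147
grip_force: 30.0
```

Call:
jog_arm([
  [[0,0,-0.5],0],
  [[0,0,-0.5],0],
])

```text
t: 14.85
eef_pos: [511.4, -120.6, 155.7]
tcp_rot: [-3.141, -0.0, -0.292]
ft_force: [6.6, -0.8, -3.5]
opening: 0.147
grip_force: 30.0
```

Call:
jog_arm([
  [[0,0,-0.5],-0.03],
  [[0,0,-0.5],-0.06],
  [[0,0,-0.5],-0.06],
])

```text
t: 15.15
eef_pos: [510.7, -120.5, 155.8]
tcp_rot: [-3.141, 0.002, -0.232]
ft_force: [3.8, -0.7, -9.6]
opening: 0.144
grip_force: 30.0
```

```bash
python3 -c "
from h import *
rel([510.7,-120.8])"
```

```text
now [ 510.7 -120.5  155.8] yaw -0.2318 shift [0.1 0.3] j6 1.445 t 15.15 F [ 3.8 -0.7 -9.6] M [-0.26 -0.75 -0.02]
```

The cap resists both the upward pull (-9.6 N) and the turn back, so it is locked. I'll ease off and release it.

Call:
jog_arm([
  [[0,0,0.5],0],
  [[0,0,1],0.02],
  [[0,0,1],0.02],
])

```text
t: 15.45
eef_pos: [510.7, -120.4, 155.7]
tcp_rot: [3.142, 0.001, -0.254]
ft_force: [1.1, -1.0, -0.5]
opening: 0.144
grip_force: 30.0
```

Call:
jog_arm([
  [[0,0,0],0],
  [[0,0,0],0],
  [[0,0,0],0],
  [[0,0,0],0],
], grip=0.5)

```text
t: 15.85
eef_pos: [511.0, -120.5, 155.6]
tcp_rot: [-3.141, 0.0, -0.252]
ft_force: [0.1, 0.4, -0.5]
opening: 0.424
grip_force: 0.0
```

Call:
jog_arm([
  [[0,0,-10],0],
  [[0,0,-30],0],
  [[0,0,-60],0],
  [[0,0,-100],0],
  [[0,0,-100],0],
])

```text
t: 16.35
eef_pos: [512.5, -121.0, 260.8]
tcp_rot: [3.141, -0.008, -0.252]
ft_force: [0.8, -0.8, -0.8]
opening: 0.496
grip_force: 0.0
```

Call:
jog_arm([
  [[-40,0,0],0],
  [[-75,0,0],0],
  [[-75,0,0],0],
  [[-75,0,0],0],
])

```text
t: 16.75
eef_pos: [438.5, -101.8, 256.2]
tcp_rot: [3.142, -0.001, -0.252]
ft_force: [0.7, -0.5, 0.6]
opening: 0.499
grip_force: 0.0
```

```bash
python3 - <<'E'
from h import *
rel([510.7,-120.8])
p=read_camera("wrist"); g=proj(p,[511,-120,120],True); q=read_camera("scene"); h=proj(q,[511,-120,110])
u,v=np.maximum(g-[80,70],0).astype(int); a=cv2.resize(p["img"][v:v+140,u:u+160],(400,350))
u,v=(h-[40,35]).astype(int); b=cv2.resize(q["img"][v:v+70,u:u+80],(400,350))
cv2.imwrite("pics/fin.png",np.hstack([a,b])); print(g,h)
E
```

```text
now [ 438.5 -101.8  256.2] yaw -0.2523 shift [74.7  0.3] j6 1.448 t 16.75 F [ 0.7 -0.5  0.6] M [-0.01  0.14  0.01]
[318.89568229 100.51487248] [274.69039864 214.22225707]
```

View pics/fin.png

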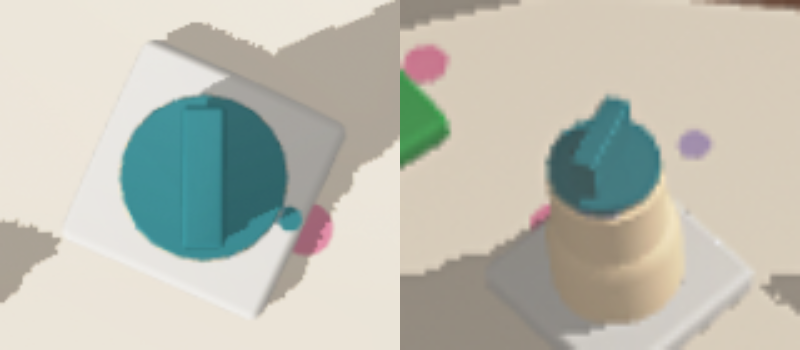

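The cap sits level on the tank, centred at (203,178) in the left crop. Its bar has turned about 65° from the gap line, and the gripper is clear.

```bash
python3 -c "
from h import *
print(job_done())"
```

```text
the job is handed in; nothing more can be done
None
```

The teal cap is locked on the cream tank: pressed down, twisted clockwise to its stop, sprung up, and it held against a pull of about 10 N. I let go, moved the gripper clear and handed the job in at about 17 s, without seeing a verdict.

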